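# Square up the top panel of a plywood case

## Task

The loose top panel of the small plywood case lies crooked on it and hangs over the front. Slide it, without lifting it off the case, until its back edge is up against the raised back board along its whole length and its two ends are flush with the ends of the case. Leave the tape measure, the battery pack and the clamp alone.

Things in the scene. Friction and masses are not known exactly. Their poses are not given: they have to be found in the camera images.
- case: Open-fronted plywood case fixed to the bench, 130 mm deep (its x, to the back) by 200 mm wide (its y). Origin: centre of its underside. Sides, divider and front rail end level at z = 90 mm and carry the panel; the 12 mm back board (x +53 to +65 mm) rises to 114 mm. Front at x = -65, ends at y = -100 and +100 mm. A cleat 24 mm wide, 18 mm high runs along the foot of each end.
- panel: Loose plywood top panel, a plain board 118 mm (its x) by 200 mm (its y) by 15 mm thick, about 0.25 kg, lying on the case. Origin: centre of its underside, x towards its back edge, z up. Properly placed its origin is at x = -6, y = 0, z = 90 mm in the case's frame and its axes are parallel to the case's.
- panel_back_left (a point): Corner of the panel at its back edge and left (+y) end, half-way up its thickness: x = +59, y = +100, z = 7.5 mm in the panel's frame. Properly placed it is at x = +53, y = +100 mm in the case's frame.
- panel_back_right (a point): Corner of the panel at its back edge and right (-y) end: x = +59, y = -100, z = 7.5 mm in the panel's frame. Properly placed it is at x = +53, y = -100 mm in the case's frame.
- tape_measure: Bystander: yellow and black tape measure, 75 x 36 x 70 mm high, origin at the centre of its underside.
- battery: Bystander: black power-tool battery pack, 115 x 74 x 61 mm high, origin at the centre of its underside.
- clamp: Bystander: one-handed bar clamp lying flat, steel bar 300 mm along its y, blue jaws 65 mm towards its +x, handle 90 mm towards its -x, 34 mm high; origin on the bench under the middle of the bar.
There are look-alikes about, which are no part of the job. Several things have the shape of the panel; the one meant has the colours described above.

How it is judged:
At the end, for the whole second after the job is handed in: The panel lies flat and at rest on the case (height within 3 mm), both its back corners within 5 mm of the back board, and its ends flush with the ends of the case within 5 mm (x of each of panel_back_left, panel_back_right in the frame of case above 0.048 m and y of panel in the frame of case between -0.005 and 0.005 m and z of panel in the frame of case between 0.087 and 0.093 m and angle between panel's own z axis and vertical below 0.03 rad and linear speed of panel below 0.01 m/s); the robot touches nothing.
It fails at once if the panel is lifted off the case (10 mm or more), or tipped by more than 0.2 rad, or falls (z of panel in the frame of case above 0.1 m or z of panel in the frame of case below 0.075 m or angle between panel's own z axis and vertical above 0.2 rad).
It fails at once if the tape measure is moved by more than 20 mm (distance of tape_measure from where it was at the start of the episode above 0.02 m).
It fails at once if the battery is moved by more than 20 mm (distance of battery from where it was at the start of the episode above 0.02 m).
It fails at once if the clamp is moved by more than 20 mm (distance of clamp from where it was at the start of the episode above 0.02 m).
It also fails if it takes over 56 s, if anything falls off the work surface, if the arm or the gripper's body presses on something with over 40 N, if the wrist force passes 120 N, or if a joint passes its speed limit or range.

## Robot

A 7-joint arm with a two-finger parallel gripper is mounted at the origin on the work surface. World frame = base frame: x ahead of the robot, y to its left, z up, the work surface at z = 0. Lengths are in m, angles in rad, forces in N, time in s.
With the tool pointing down it reaches from about 0.425 to 0.925 m from the base axis. Payload 6.8 kg.
Tool frame: the origin (TCP) lies between the finger pads; the fingertips stand r.tips_ahead ahead of it and the grasp point (between the pads) lies 5 mm behind it (r.tips_ahead is the distance from the TCP to the fingertips, in m); z points along the fingers, y is the line along which they close (so a half turn about z gives the same grasp; the last joint's range is limited). The gripper opens to 85 mm and grips with 20 to 120 N. Pads are 22 mm wide; open, the fingers measure 114 mm over their backs; the gripper's body (76 mm by 85 mm) begins 54 mm behind the grasp point. The pads swing forward as they close: fully open they stand 13 mm farther back than shut.
Start: joints at [1.227, 0.477, 0.022, 1.555, -0.011, 1.109, -0.083], TCP at [0.158, -0.656, 0.245] pointing down, gripper open.
Joint ranges: [-2.96, 2.96], [-0.34, 2.1], [-1.41, 1.46], [0.24, 2.44], [-1.37, 4.51], [0.17, 1.92], [-2.96, 2.96]. Speed limits (rad/s): [2.39, 2.39, 3.14, 3.14, 3.14, 3.14, 3.14].

## Interface

Orientations are given as a rotation vector (axis times angle).
In Python, from bench import r gives the robot as it stands.
- The arm moves only by the tool move_arm, never from a script. Its argument "rows" is one flat list of numbers, 4 for each row, row after row: the shift along the tool's x, y, z in cm, then the turn about the tool's z in degrees. In form: [tx, ty, tz, twist, tx, ty, tz, twist, ...]. A call has 1 to 10 rows; each row is the pose to reach, as a shift and turn from the pose commanded when the call began, along the tool's axes at that moment; what a row does not reach only later rows make up. A row lasts 1/8 s, in which the tool goes at most 62.5 mm and 10.7 degrees, less where a joint would pass 70% of its speed; a pose out of reach is approached as far as the arm can. A call with a gripper value outside its range is refused whole. "fingers" is the opening, from 0 (shut) to 1 (fully open), set as the call begins (left out, the last holds). The fingers move at their own pace and stop on an object; "newtons" is the grip in N (left out, the last holds). Time passes only in rows, so rows that repeat a pose let the fingers close. It gives the time, the measured TCP pose, the force, the opening and the grip force at its end, in the units of the state.
- r.get_obs(): the state, without advancing time (a new reading comes with each control period).
- r.grab_frame(name): name is "scene" or "side" or "wrist"; returns the picture (420x560x3 uint8, blue, green, red); there is no depth.
- r.camera_params(name): a dict with "fx", "fy", "cx", "cy" (pixels), "world_from_camera" (4x4, takes a point from camera to world coordinates). Camera axes: x right, y down, z forward; pixel columns grow to the right and rows downward; lengths in m; the calibration is good to about 2 mm. A picture is of the moment at which its call begins: read the wrist's pose just before it. camera_params takes no time and is no camera call; for the wrist camera it gives the pose at the moment of the call.
- r.hand_in(): hands the job in; it is judged then, once.
The state is a dict: "clock": time; "joints": joint angles; "qvel": joint speeds; "tau": joint torques, N m; "tcp_pos": TCP position; "orientation": TCP orientation; "contact_force": force on the tool from outside, world axes, zero at the start; "moment": the same for the moment, N m; "grip_width": finger opening in m; "gripper_force": force on a finger pad.
Only numpy, scipy, OpenCV 4.12 (cv2) and the standard library are available. Lean on these libraries where they do the work, as an engineer would, in place of code of your own. Each camera call takes 0.05 s, during which the arm holds its last target. There are 200 camera calls.

## Working session

There is one attempt and no reset: what is moved stays moved. The work goes in short steps, Python scripts to look and compute and a tool call to move; the robot and the scene stay as the last step left them, time stands still between calls to the robot, and variables do not carry over. Pictures are saved under pics/ and viewed, at most 10 in all, crops included, and the job is handed in when it is done.

Besides the shell and the picture viewer there is one more tool, called after "Request:" as name(argument=value, ...) on one line, values as JSON. move_arm: Moves the arm, as the interface text tells. Its arguments: {"type":"object","properties":{"rows":{"type":"array"},"fingers":{"type":"number"},"newtons":{"type":"number"}},"required":["rows"]}

```bash
ls; mkdir -p pics
python3 - <<'E'
from bench import r
import cv2,numpy as np
for n in("scene","side"):
    cv2.imwrite(f"pics/{n}0.png",r.grab_frame(n)); c=r.camera_params(n); print(n,c["fx"],c["cx"],c["cy"],np.round(c["world_from_camera"],3).tolist())
o=r.get_obs();print(o["clock"],o["tcp_pos"],o["orientation"],r.tips_ahead,o["grip_width"])
E
```

```text
pics
scene 507.2563477448183 273.00894087445664 200.65516214803637 [[0.242, 0.581, -0.777, 1.388], [0.97, -0.148, 0.192, -0.252], [-0.003, -0.8, -0.6, 0.776], [0.0, 0.0, 0.0, 1.0]]
side 452.7619515810807 278.2108353148035 209.16269187924453 [[-0.843, -0.366, 0.395, 0.097], [-0.538, 0.548, -0.641, 0.597], [0.018, -0.752, -0.658, 0.759], [0.0, 0.0, 0.0, 1.0]]
0.1 [ 0.15754759 -0.65584534  0.24443331] [-3.11821833e+00 -3.69295454e-01  4.85618537e-04] 0.014 0.08553562072810637
```

View pics/scene0.png

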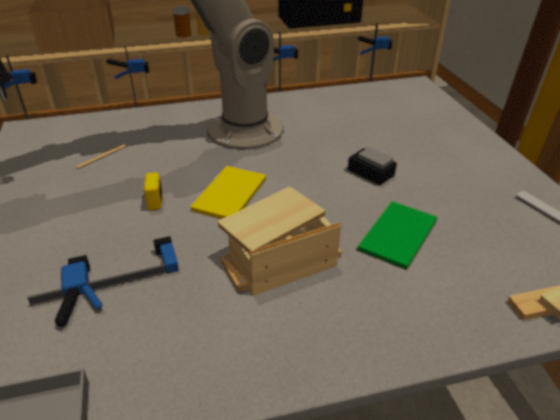

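View pics/side0.png

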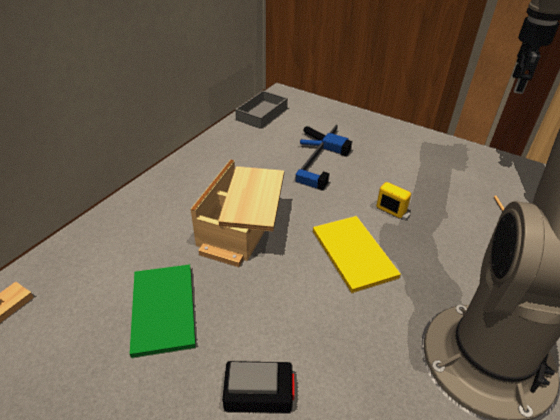

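Scene: the case is near (285,245) with its back board facing the camera, away from the robot. The panel is at (272,218), skewed. In the side view the panel is at (252,195) and the back board runs (200,210)–(232,165). I'll enlarge both views to read the corners.

Run:
```python
import cv2
a=cv2.imread("pics/scene0.png")[180:295,205:355]; b=cv2.imread("pics/side0.png")[150:270,180:300]
cv2.imwrite("pics/ca.png",cv2.resize(a,None,fx=5,fy=5,interpolation=cv2.INTER_CUBIC))
cv2.imwrite("pics/cb.png",cv2.resize(b,None,fx=5,fy=5,interpolation=cv2.INTER_CUBIC))
```

```text
(no output)
```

View pics/ca.png

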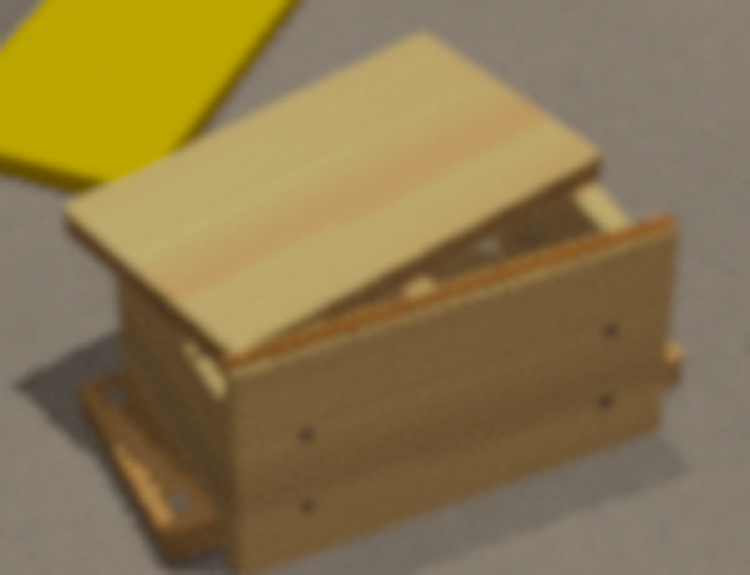

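View pics/cb.png

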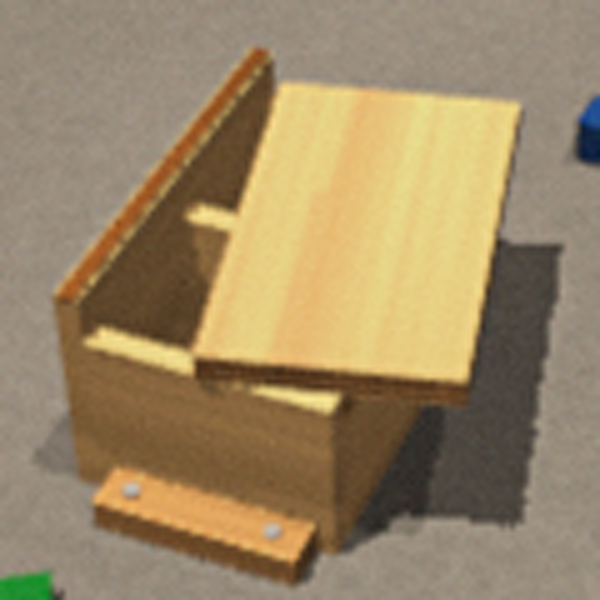

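The crops show the panel top corners clearly (scene crop 68,210 / 425,32 / 600,157 / 230,355; side crop 520,105 / 468,385 / 197,362 / 275,85). The back board's outer top corners are at scene crop (677,230) and (238,375), and side crop (57,297) and (255,48).

```bash
cat > h.py <<'E'
import numpy as np
from bench import r
def ray(n,u,v,c=None):
    c=c or r.camera_params(n);T=np.array(c["world_from_camera"]);d=T[:3,:3]@[(u-c["cx"])/c["fx"],(v-c["cy"])/c["fy"],1]
    return T[:3,3],d/np.linalg.norm(d)
def plane(n,u,v,z,c=None):
    o,d=ray(n,u,v,c);return o+d*(z-o[2])/d[2]
def tri(*rays):
    A=sum(np.eye(3)-np.outer(d,d) for o,d in rays);b=sum((np.eye(3)-np.outer(d,d))@o for o,d in rays)
    return np.linalg.solve(A,b)
E
python3 - <<'E'
from h import *
P={"pFR":((68,210),(520,105),.105),"pFL":((425,32),(468,385),.105),"pBL":((600,157),(197,362),.105),"pBR":((230,355),(275,85),.105),"bL":((677,230),(57,297),.114),"bR":((238,375),(255,48),.114)}
X={}
for k,(a,b,z) in P.items():
    a=(a[0]/5+205-.4,a[1]/5+180-.4);b=(b[0]/5+180-.4,b[1]/5+150-.4)
    t=tri(ray("scene",*a),ray("side",*b));X[k]=t;print(k,np.round(t*1e3,1),np.round(plane("scene",*a,z)*1e3,1)[:2],np.round(plane("side",*b,z)*1e3,1)[:2])
d=X["bL"]-X["bR"];print("case yaw",np.degrees(np.arctan2(-d[0],d[1])),np.hypot(*d[:2]))
for a,b in(("pBL","pBR"),("pFL","pFR")):
    d=X[a]-X[b];print("panel yaw",np.degrees(np.arctan2(-d[0],d[1])),np.hypot(*d[:2]))
yaw=X["bL"]-X["bR"];yaw=np.arctan2(-yaw[0],yaw[1]);ex=np.array([np.cos(yaw),np.sin(yaw)]);ey=np.array([-ex[1],ex[0]])
O=(X["bL"]+X["bR"])[:2]/2-.065*ex;print("O",O)
for k in X: print(k,np.round([(X[k][:2]-O)@ex*1e3,(X[k][:2]-O)@ey*1e3],1))
E
```

```text
pFR [ 557.  -167.2  102.7] [ 561.9 -166.3] [ 555.1 -166.9]
pFL [469.8  12.9 102.8] [474.3  12.9] [468.2  13.2]
pBL [575.5  62.2 100.1] [582.5  60.8] [571.5  65. ]
pBR [ 665.2 -117.8  102.9] [ 666.  -119.2] [ 663.6 -113.7]
bL [643.2  72.  111.3] [647.   71.5] [640.6  73.1]
bR [ 684.  -121.8  112.8] [ 687.5 -120.4] [ 682.6 -123.4]
case yaw 11.89314156876445 0.19805963445143998
panel yaw 26.48013433859296 0.2010790982636053
panel yaw 25.82449813493833 0.20007802277646988
O [ 0.60001563 -0.03828597]
pFR [ -68.7 -117.3]
pFL [-116.8   76.9]
pBL [ -3.2 103.4]
pBR [ 47.4 -91.2]
bL [65. 99.]
bR [ 65. -99.]
```

Request:
move_arm(rows=[43.7, -51.1, 0, 1.6, 43.7, -51.1, 0, 1.6, 43.7, -51.1, 0, 1.6, 43.7, -51.1, 0, 1.6, 43.7, -51.1, 0, 1.6, 43.7, -51.1, 0, 1.6, 43.7, -51.1, 0, 1.6, 43.7, -51.1, 0, 1.6, 43.7, -51.1, 0, 1.6, 43.7, -51.1, 0, 1.6], fingers=1)

```text
clock: 1.35
tcp_pos: [0.4421, -0.0978, 0.2454]
orientation: [3.124, 0.325, 0.0]
contact_force: [1.5, -0.8, 0.9]
grip_width: 0.0854
gripper_force: 0.0
```

Request:
move_arm(rows=[0, 0, 0, 0, 0, 0, 0, 0])

```text
clock: 1.6
tcp_pos: [0.4412, -0.1, 0.2449]
orientation: [3.124, 0.326, -0.002]
contact_force: [-0.8, 0.9, -0.4]
grip_width: 0.0855
gripper_force: 0.0
```

Run:
```python
from h import *
import cv2
c=r.camera_params("wrist");o=r.get_obs();f=r.grab_frame("wrist");cv2.imwrite("pics/w1.png",f)
print(o["tcp_pos"],o["orientation"],o["clock"],r.tips_ahead);print(np.round(c["world_from_camera"],3).tolist(),c["fx"])
np.save("c1.npy",c,allow_pickle=True)
```

```text
[ 0.44119014 -0.09999699  0.24493935] [ 3.12443173e+00  3.26327809e-01 -1.73607594e-03] 1.6 0.014
[[0.207, -0.94, -0.27, 0.509], [-0.978, -0.199, -0.056, -0.086], [-0.001, 0.276, -0.961, 0.375], [0.0, 0.0, 0.0, 1.0]] 376.2759292080238
```

View pics/w1.png

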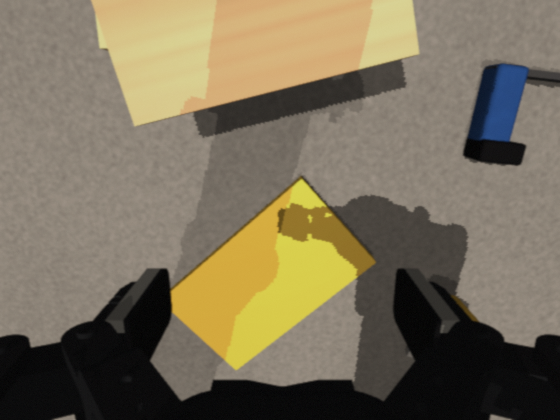

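The wrist view shows the panel's front edge from (135,125), its left corner, to (418,53), its right corner. The yellow look-alike lies on the bench.

Run:
```python
from h import *
c=np.load("c1.npy",allow_pickle=True).item()
for p in((135,125),(418,53)):print(np.round(plane("wrist",*p,.105,c)*1e3,1))
y=np.radians(11.9);ex=np.array([np.cos(y),np.sin(y)]);ey=np.array([-ex[1],ex[0]]);O=np.array([.600,-.0383])
t=np.array([.4412,-.1]);print("tcp case",(t-O)@ex,(t-O)@ey)
```

```text
[470.8  11.5 105. ]
[ 556.8 -168.3  105. ]
tcp case -0.16811002507313447 -0.027628779739794947
```

Request:
move_arm(rows=[0, -3.8, 6, 0, 0, -3.8, 12, 0, 0, -3.8, 13.7, 0, 0, -3.8, 13.7, 0, 0, -3.8, 13.7, 0])

```text
clock: 2.28
tcp_pos: [0.4345, -0.0635, 0.1092]
orientation: [3.124, 0.323, 0.002]
contact_force: [0.5, 0.2, 0.7]
grip_width: 0.0856
gripper_force: 0.0
```

Run:
```python
from h import *
import cv2
print(r.get_obs()["tcp_pos"],r.tips_ahead)
f=r.grab_frame("side");g=r.grab_frame("scene")
cv2.imwrite("pics/s2.png",np.hstack([cv2.resize(f[130:290,170:330],(400,400),interpolation=cv2.INTER_CUBIC),cv2.resize(g[140:290,200:350],(400,400),interpolation=cv2.INTER_CUBIC)]))
```

```text
[ 0.434482   -0.06345134  0.10923236] 0.014
```

View pics/s2.png

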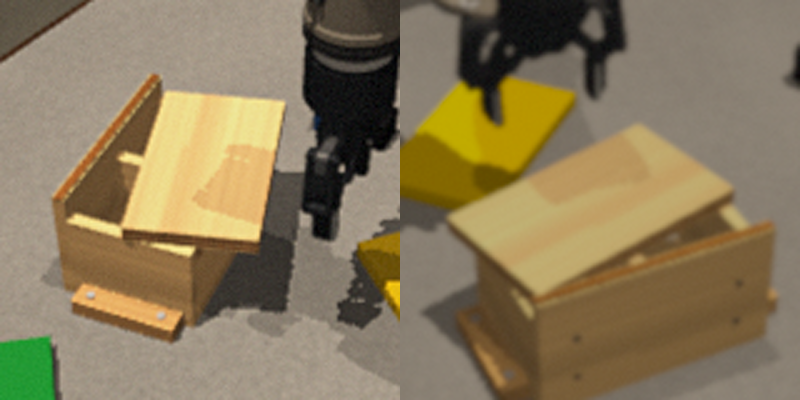

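Fingertips show in both halves: the left finger's tip is at side crop (322,237) and scene crop (597,97). I'll triangulate its height.

Run:
```python
from h import *
print(tri(ray("side",298.5,224.5),ray("scene",273.7,176.2)))
print(plane("side",298.5,224.5,.095),plane("side",298.5,224.5,.108),plane("scene",273.7,176.2,.095),plane("scene",273.7,176.2,.108))
```

```text
[ 0.42665856 -0.01553085  0.10768427]
[ 0.43219053 -0.03129429  0.095     ] [ 0.42562461 -0.01899579  0.108     ] [ 0.41216295 -0.0091317   0.095     ] [ 0.43079756 -0.01376968  0.108     ]
```

Request:
move_arm(rows=[0, 0, 1.2, 0, 0, 0, 1.2, 0, 2, 0, 1.2, 0, 3.5, 0, 1.2, 0, 4.3, 0, 1.2, 0, 5.1, 0, 1.2, 0, 5.9, 0, 1.2, 0, 6.7, 0, 1.2, 0, 7.2, 0, 1.2, 0, 7.2, 0, 1.2, 0])

```text
clock: 3.62
tcp_pos: [0.5048, -0.0474, 0.0964]
orientation: [-3.125, -0.326, -0.001]
contact_force: [-1.3, 0.1, 0.7]
grip_width: 0.0853
gripper_force: 0.0
```

Run:
```python
from h import *
import cv2
print(r.get_obs()["tcp_pos"],r.get_obs()["contact_force"])
f=r.grab_frame("side");g=r.grab_frame("scene")
cv2.imwrite("pics/s3.png",np.hstack([cv2.resize(f[150:270,170:290],(400,400),interpolation=cv2.INTER_CUBIC),cv2.resize(g[150:290,210:350],(400,400),interpolation=cv2.INTER_CUBIC)]))
```

```text
[ 0.50484045 -0.04743887  0.09636758] [-1.33720936  0.13171801  0.68044092]
```

View pics/s3.png

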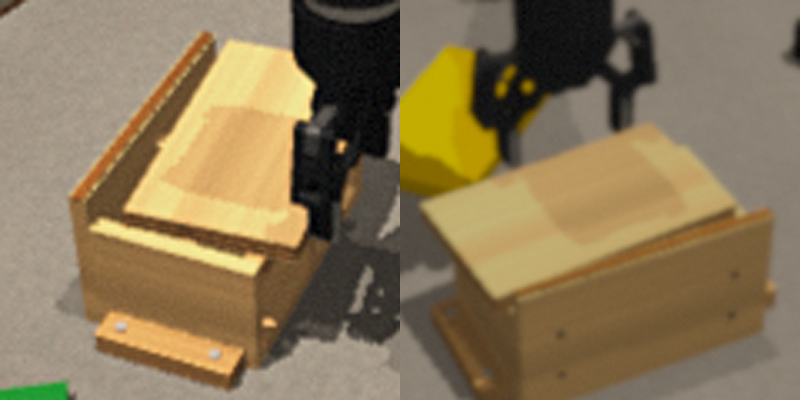

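The panel is turning square to the case, but its right end now overhangs towards -y. I'll keep pushing.

Request:
move_arm(rows=[0.6, 0, 0, 0, 1.2, 0, 0, 0, 1.6, 0, 0, 0, 1.8, 0, 0, 0, 1.8, 0, 0, 0])

```text
clock: 4.35
tcp_pos: [0.5223, -0.0438, 0.0963]
orientation: [-3.125, -0.326, -0.001]
contact_force: [-0.2, 0.9, 0.4]
grip_width: 0.0852
gripper_force: 0.0
```

Request:
move_arm(rows=[0.2, 0, 0, 0, 0.3, 0, 0, 0, 0.3, 0, 0, 0])

```text
clock: 4.72
tcp_pos: [0.5248, -0.0433, 0.0963]
orientation: [3.125, 0.326, -0.0]
contact_force: [-1.4, -0.6, 0.9]
grip_width: 0.0853
gripper_force: 0.7
```

Request:
move_arm(rows=[0.2, 0, 0, 0, 0.3, 0, 0, 0, 0.3, 0, 0, 0])

```text
clock: 5.1
tcp_pos: [0.5248, -0.0434, 0.0957]
orientation: [3.124, 0.325, -0.01]
contact_force: [-8.9, -1.7, 6.1]
grip_width: 0.0855
gripper_force: 4.6
```

Request:
move_arm(rows=[-1.5, 0, 0, 0, -3, 0, 0, 0, -4, 0, -4, 0, -4, 0, -8, 0, -4, 0, -8, 0])

```text
clock: 5.72
tcp_pos: [0.4904, -0.0511, 0.1793]
orientation: [3.123, 0.325, 0.011]
contact_force: [-0.4, -0.3, -0.7]
grip_width: 0.0855
gripper_force: 0.0
```

Run:
```python
from h import *
import cv2
f=r.grab_frame("side");g=r.grab_frame("scene");print(r.get_obs()["tcp_pos"])
cv2.imwrite("pics/s4.png",np.hstack([cv2.resize(f[150:270,180:260],(400,600),interpolation=cv2.INTER_CUBIC),cv2.resize(g[180:300,215:295],(400,600),interpolation=cv2.INTER_CUBIC)]))
```

```text
[ 0.48838352 -0.05110507  0.17645795]
```

View pics/s4.png

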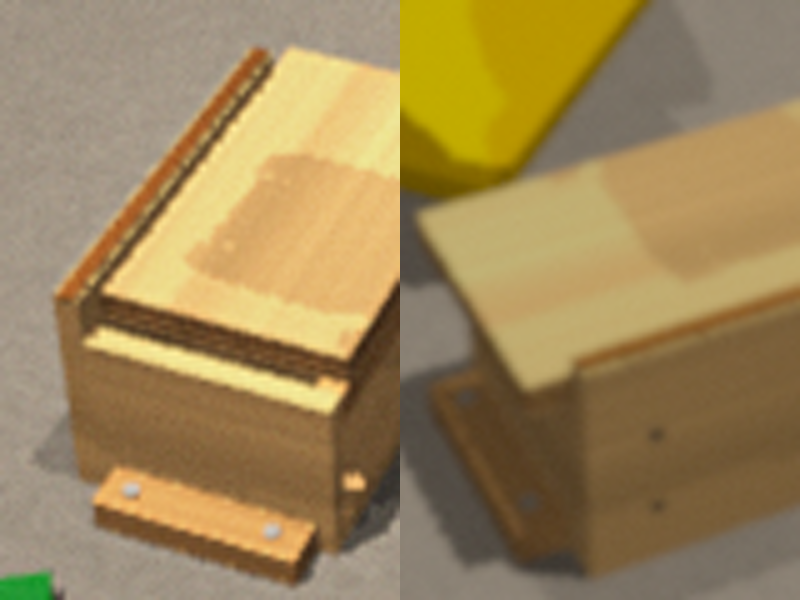

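The panel is square against the back board but sits towards -y. Corners: right end at scene crop (530,390) and (420,210), left end at side crop (103,293) and (347,360).

```bash
cat >> h.py <<'E'
y=np.radians(11.9);ex=np.array([np.cos(y),np.sin(y)]);ey=np.array([-ex[1],ex[0]]);O=np.array([.600,-.0383])
def case(p): p=np.array(p)[:2]-O;return np.round([p@ex*1e3,p@ey*1e3],1)
E
python3 - <<'E'
from h import *
for n,a,z in(("scene",(240.6,257.6),.105),("scene",(218.6,221.6),.105),("side",(200.2,208.2),.105),("side",(249,221.6),.105),
 ("scene",(215+187/5-.4,180+370/5-.4),.114),("side",(190.9,209),.114)):
    print(n,case(plane(n,*a,z)))
print("tcp",case(r.get_obs()["tcp_pos"]), r.get_obs()["tcp_pos"],r.get_obs()["orientation"])
E
```

```text
scene [  57.6 -118. ]
scene [ -63.3 -116.7]
side [51.3 82.1]
side [-65.   82.2]
scene [ 66.  -97.6]
side [ 62.9 100.7]
tcp [-111.9   10.5] [ 0.48838352 -0.05110507  0.17645795] [3.12413289e+00 3.25490998e-01 1.78662210e-03]
```

Request:
move_arm(rows=[0, 4, -2, -10, 2, 8, -2, -20, 5, 12, -2, -30, 8, 16, -2, -40, 9.8, 16, -2, -50, 9.8, 16, -2, -60, 9.8, 16, -2, -70, 9.8, 16, -2, -80, 9.8, 16, -2, -90, 9.8, 16, -2, -90])

```text
clock: 7.08
tcp_pos: [0.6167, -0.1871, 0.1945]
orientation: [-1.979, -2.436, 0.001]
contact_force: [0.1, 0.1, -0.9]
grip_width: 0.0853
gripper_force: 0.0
```

Request:
move_arm(rows=[0, 0, 0, 0, 0, 0, 0, 0])

```text
clock: 7.32
tcp_pos: [0.6175, -0.187, 0.196]
orientation: [-1.981, -2.438, 0.0]
contact_force: [1.0, 0.3, 0.0]
grip_width: 0.0852
gripper_force: 0.0
```

Run:
```python
from h import *
o=r.get_obs();print(case(o["tcp_pos"]),o["tcp_pos"],o["orientation"],2*np.degrees(np.arctan2(o["orientation"][1],o["orientation"][0])))
```

```text
[ -13.6 -149.2] [ 0.61746115 -0.1870463   0.19600144] [-1.98075341e+00 -2.43812068e+00  3.89846635e-04] -258.18149941214824
```

Request:
move_arm(rows=[0, 0, 5, 0, 0, 0, 9, 0, 0, 0, 10, 0, 0, 0, 10, 0, 1.2, 0, 10, 0, 1.8, 0, 10, 0, 2.3, 0, 10, 0, 2.8, 0, 10, 0, 3.3, 0, 10, 0, 3.6, 0, 10, 0])

```text
clock: 8.57
tcp_pos: [0.6101, -0.1517, 0.0963]
orientation: [1.979, 2.44, -0.0]
contact_force: [-0.5, -0.8, 1.2]
grip_width: 0.0855
gripper_force: 0.7
```

Request:
move_arm(rows=[0.1, 0, 0, 0, 0.2, 0, 0, 0])

```text
clock: 8.82
tcp_pos: [0.6097, -0.1502, 0.0963]
orientation: [1.979, 2.44, -0.0]
contact_force: [-0.2, -1.7, 0.6]
grip_width: 0.0859
gripper_force: 0.8
```

Run:
```python
from h import *
import cv2
o=r.get_obs();print(case(o["tcp_pos"]),o["tcp_pos"],o["contact_force"])
f=r.grab_frame("side");g=r.grab_frame("scene")
cv2.imwrite("pics/s5.png",np.hstack([cv2.resize(f[150:270,180:260],(400,600),interpolation=cv2.INTER_CUBIC),cv2.resize(g[180:300,215:295],(400,600),interpolation=cv2.INTER_CUBIC)]))
```

```text
[ -13.5 -111.5] [ 0.60974657 -0.15020581  0.09627931] [-0.15313972 -1.73637881  0.63367872]
```

View pics/s5.png

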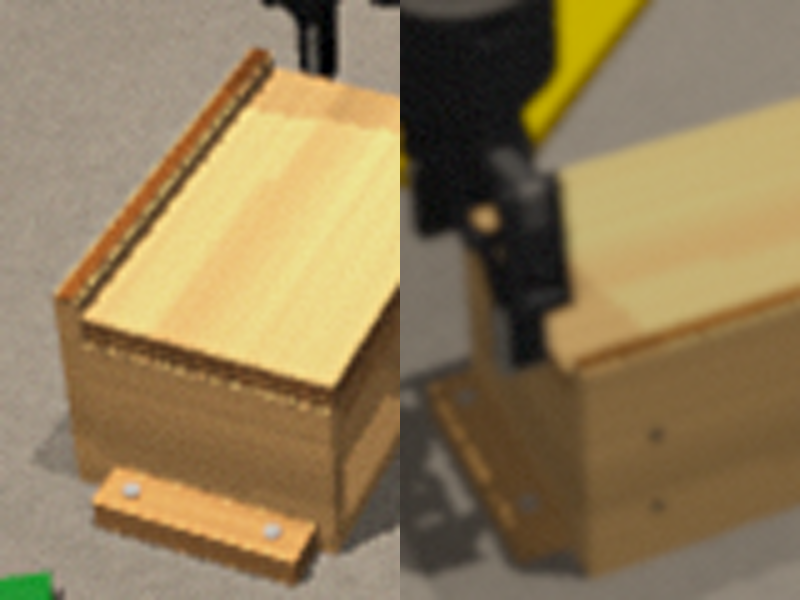

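Near flush. Left end top corners are now at side crop (83,320) and (333,388), with a thin strip of the case's side top still showing.

Run:
```python
from h import *
q=lambda u,v:(180+u/5-.4,150+v/5-.4)
for a,z in((q(83,320),.105),(q(333,388),.105),(q(57,297),.114),(q(338,410),.09),(q(270,58),.114)): print(case(plane("side",*a,z)))
```

```text
[ 50.9 101.1]
[-66.5 100.3]
[ 62.7 100.7]
[-67.1  97.6]
[ 52.8 -95.3]
```

Request:
move_arm(rows=[-1.5, 0, 0, 0, -3, 0, 0, 0, -4, 0, -5, 0, -4, 0, -10, 0, -4, 0, -12, 0, -4, 0, -12, 0])

```text
clock: 9.68
tcp_pos: [0.6186, -0.19, 0.2173]
orientation: [1.979, 2.437, 0.001]
contact_force: [0.3, -0.4, -0.9]
grip_width: 0.0853
gripper_force: 0.0
```

Run:
```python
from h import *
import cv2
c=r.camera_params("wrist");np.save("c2.npy",c,allow_pickle=True)
w=r.grab_frame("wrist");g=r.grab_frame("scene");o=r.get_obs();print(o["contact_force"],o["clock"],o["tcp_pos"])
cv2.imwrite("pics/s6.png",np.hstack([cv2.resize(w,(400,300)).repeat(1,0) if 0 else np.vstack([cv2.resize(w,(400,300)),np.zeros((300,400,3),np.uint8)]),cv2.resize(g[180:300,215:295],(400,600),interpolation=cv2.INTER_CUBIC)]))
```

```text
[ 0.92312705 -0.12980549 -0.06269321] 9.775 [ 0.61698256 -0.18959449  0.21453922]
```

View pics/s6.png

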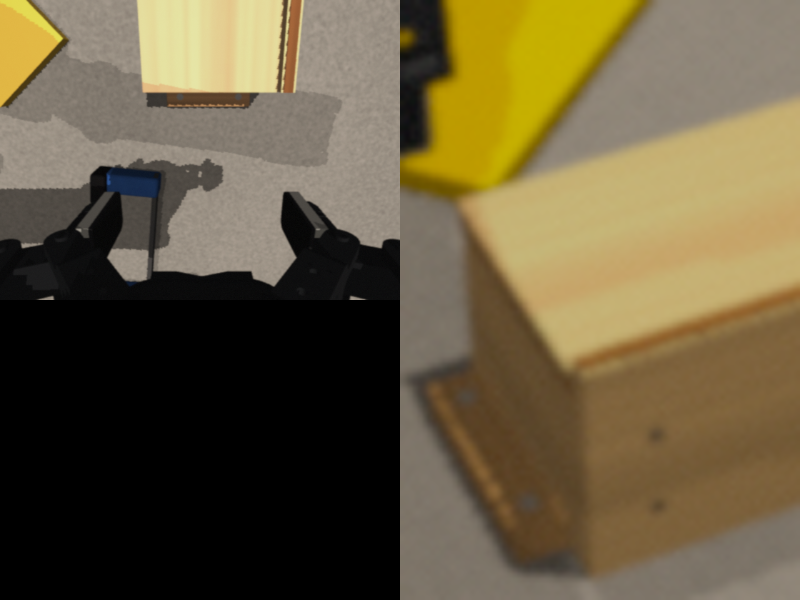

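The wrist view shows the panel's right end (row 92) in line with the back board's end (row 93), and its back edge tight to the board at column 281. The scene view shows no gap or overhang, so I'm handing in.

```bash
python3 -c "
from bench import r
print(r.hand_in())"
```

```text
the job is handed in; nothing more can be done
None
```

I slid the panel back against the back board and flush with both ends of the case (camera estimate: within about 2 mm), left the bystanders alone and handed the job in at about 10 s; the hand-in returned no verdict.

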